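# Gauge a press block's post socket and fit the guide post that suits its depth

## Robot

A 7-joint arm with a two-finger parallel gripper is mounted at the origin on the work surface. World frame = base frame: x ahead of the robot, y to its left, z up, the work surface at z = 0. Lengths are in m, angles in rad, forces in N, time in s.
With the tool pointing down it reaches from about 0.4 to 0.85 m from the base axis. Payload 6.9 kg.
Tool frame: the origin (TCP) lies midway between the tips of the shut fingers; the grasp point (between the pads) lies behind it (ctrl.pinch_z is the z of the grasp point in the tool frame, in m); z points along the fingers, y is the line along which they close (so a half turn about z gives the same grasp; the last joint's range is limited). The gripper opens to 85 mm and grips with 20 to 120 N. Pads are 22 mm wide; open, the fingers measure 114 mm over their backs; the gripper's body (76 mm by 85 mm) begins 54 mm behind the grasp point. The pads swing forward as they close: fully open they stand 13 mm farther back than shut.
Start: joints at [1.268, 0.507, -0.238, 1.5, 0.126, 1.149, -0.155], TCP at [0.248, -0.574, 0.231] pointing down, gripper open.
Joint ranges: [-3.08, 3.08], [-0.24, 2.05], [-1.43, 1.35], [0, 2.5], [-1.52, 4.66], [0.17, 1.96], [-2.89, 2.89]. Speed limits (rad/s): [2.39, 2.39, 3.14, 3.14, 3.14, 3.14, 3.14].

## Interface

Orientations are given as a unit quaternion [w, x, y, z].
In Python, from station import ctrl, get_state, vision, ticket, models gives the robot as it stands. Calls block until the motion is done:
- ctrl.movep(position, orientation): joint-space move of the TCP to a pose.
- ctrl.movel(position, frame=None, max_speed=0.15): straight line of the TCP; frame=None keeps the orientation; max_speed is the mean speed in m/s.
- ctrl.set_joints(angles): joint-space move.
- ctrl.ungrasp() and ctrl.close_gripper(force=None): open the fingers fully, or close them until they stop; force is the grip in N (None keeps the last).
- ctrl.pause(seconds).
- ctrl.ik(position, orientation): joint angles nearest the present ones, or None.
- get_state(): the state.
- vision.grab_frame(name): name is "side" or "top" or "wrist"; returns (picture, depth): 480x640x3 uint8, blue, green, red; 480x640 float32, m along the optical axis (not along the pixel's ray), 0 where there is no reading.
- vision.camera_info(name): a dict with "mtx" (3x3 intrinsics, pixels), "R" (3x3) and "t" (3): a world point X has camera coordinates R X + t; the wrist camera has in their place "hand_eye" (4x4, takes a point from camera to tool coordinates, whose origin is the TCP and whose axes are the flange's). Camera axes: x right, y down, z forward; pixel columns grow to the right and rows downward; lengths in m; the calibration is good to about 2 mm. A picture is of the moment at which its call begins: read the wrist's pose just before it. camera_info takes no time and is no camera call.
A pose or a line that the arm cannot do raises ctrl.Unreachable and nothing moves.
- ticket.close_job(): hands the job in; it is judged then, once.
Trained networks look in the newest picture that a camera, given by its name, has taken for a name from the list of things; names that differ only in an ending like _2 or _b are one class to them, and where a whole thing is asked for, a point or a joint stands for the part that bears it (a point fixed in the world has none). Each returns a list of dicts, best first, with "p" (0 to 1); they miss things now and then, are a little off and sometimes report something else, mostly with a low value. They report only what shows in the picture. A call takes as long as a camera call.
- models.recognise(camera, target): "point" ([column, row] in pixels, amid what is visible of it).
- models.masks_of(camera, target): "mask" (480x640 bool, what is visible of it) and "point" ([column, row] in pixels, amid what is visible of it).
The state is a dict: "time": time; "qpos": joint angles; "qd": joint speeds; "tau": joint torques, N m; "tcp_pos": TCP position; "eef_rot": TCP orientation; "contact_force": force on the tool from outside, world axes, zero at the start; "wrist_torque": the same for the moment, N m; "width": finger opening in m; "gripper_force": force on a finger pad.
Only numpy, scipy, OpenCV 4.12 (cv2) and the standard library are available. Lean on these libraries where they do the work, as an engineer would, in place of code of your own. Each camera call takes 0.05 s, during which the arm holds its last target. There are 200 camera calls.

## Task

The post socket in the steel press block has a bottom that nobody can see, and its depth is not known. Find it by feel: lower the depth rod straight down the socket until it gently touches bottom, keeping hold of it while it is in there, and stand the rod back in its stand, then fit the one guide post from the rack which, fully home on the bottom of the socket, will stand nearest to 40 mm above the block's top face. Push gently (well under 40 N on the block), leave the other posts in the rack and do not disturb the other things on the bench.

Things in the scene. Friction and masses are not known exactly. Their poses are not given: they have to be found in the camera images.
- press_block: Steel block fixed to the bench, 90 x 90 mm and 95 mm high, on a 12 mm thick bolted foot 150 mm along its x and 110 mm along y (bolt heads 6 mm higher). Origin: centre of its underside; z up. One round vertical blind socket, 20.4 mm across, opens in the middle of its flat top. The socket's bottom is flat and rigid and lies anywhere from 36 to 74 mm below the top face, different in each episode; its walls are smooth.
- socket_mouth (a point): Centre of the socket's mouth, in the plane of the block's top face (95 mm above the bench); z up.
- depth_rod: Depth rod, one rigid piece 150 mm long, 120 g: a steel shaft 12 mm in diameter and 95 mm long with a slightly tapered tip and a dark ring every 10 mm from the tip (10 to 80 mm), below a round aluminium handle 22 mm in diameter and 55 mm long. Origin: centre of its tip (lower end); z runs up along the rod to the handle. It starts upright in rod_stand.
- rod_stand: Wooden block fixed to the bench, 60 x 60 x 60 mm, with one round hole in the middle of its top, 15 mm across and 50 mm deep, in which the rod stands loosely with its tip 10 mm above the bench. Origin: centre of the underside.
- post_rack: Wooden rack fixed to the bench, 195 mm along its x, 50 mm along y, 40 mm high, with four holes 20 mm across and 25 mm deep in a row along its x, 45 mm apart (at x = -67.5, -22.5, 22.5, 67.5 mm). Origin: centre of the underside. One guide post stands in each hole, its lower end 15 mm above the bench, in an order that changes.
- post_80: Plain round steel guide post, 18 mm in diameter, 80 mm long, about 160 g, chamfered lower end, upright in the rack at the start. Origin: centre of its lower end; z up along the post. The four posts (80, 90, 100 and 110 mm) differ only in length.
- post_90: Plain round steel guide post, 18 mm in diameter, 90 mm long, about 180 g, chamfered lower end, upright in the rack at the start. Origin: centre of its lower end; z up along the post. The four posts (80, 90, 100 and 110 mm) differ only in length.
- post_100: Plain round steel guide post, 18 mm in diameter, 100 mm long, about 200 g, chamfered lower end, upright in the rack at the start. Origin: centre of its lower end; z up along the post. The four posts (80, 90, 100 and 110 mm) differ only in length.
- post_110: Plain round steel guide post, 18 mm in diameter, 110 mm long, about 220 g, chamfered lower end, upright in the rack at the start. Origin: centre of its lower end; z up along the post. The four posts (80, 90, 100 and 110 mm) differ only in length.
- wrench: Bystander: steel wrench 170 mm long lying at the far side. Leave it where it is.
- screwdriver: Bystander: screwdriver 180 mm long lying near the robot. Leave it where it is.
- bearing_race: Bystander: steel bearing ring 52 mm across and 16 mm high. Origin: centre of the underside. Leave it where it is.
- bushing: Bystander: brass bushing 34 mm across and 30 mm high, standing. Origin: centre of the underside. Leave it where it is.
- cleaner: Bystander: plastic bottle 72 mm across and 200 mm high. Origin: centre of the underside. Leave it where it is.
- mug: Bystander: mug 80 mm across and 90 mm high. Origin: centre of the underside. Leave it where it is.
- grease_can: Bystander: can 70 mm across and 70 mm high. Origin: centre of the underside. Leave it where it is.

How it is judged:
On the way, in this order (a step that is already met when the one before it is completed fails the run):
1. the depth rod, at least 33 mm down the socket, presses on the block (z of depth_rod in the frame of socket_mouth below -0.033 m and horizontal distance between depth_rod and socket_mouth below 0.008 m and contact force between depth_rod and press_block above 0.5 N), for 0.06 s.
2. the depth rod stands in its stand again (horizontal distance between depth_rod and rod_stand below 0.006 m and z of depth_rod in the frame of rod_stand below 0.02 m and angle between depth_rod's own z axis and vertical below 0.15 rad), for 0.2 s.
At the end, for the whole second after the job is handed in: One post at rest in the socket, upright within 0.06 rad, under 4 mm off its axis, top 33.5 to 46.5 mm above the block; the other posts upright, within 30 mm of their starts; the rod in its stand (6 mm off its middle, tip under 20 mm above the bench, within 0.15 rad of upright); all released (all of step 2 and ((z of post_80 in the frame of socket_mouth between -0.0465 and -0.0335 m and horizontal distance between post_80 and socket_mouth below 0.004 m and angle between post_80's own z axis and vertical below 0.06 rad and linear speed of post_80 below 0.01 m/s and distance of each of post_90, post_100, post_110 from where it was at the start of the episode below 0.03 m and angle between each of post_90, post_100, post_110's own z axis and vertical below 0.3 rad) or (z of post_90 in the frame of socket_mouth between -0.0565 and -0.0435 m and horizontal distance between post_90 and socket_mouth below 0.004 m and angle between post_90's own z axis and vertical below 0.06 rad and linear speed of post_90 below 0.01 m/s and distance of each of post_80, post_100, post_110 from where it was at the start of the episode below 0.03 m and angle between each of post_80, post_100, post_110's own z axis and vertical below 0.3 rad) or (z of post_100 in the frame of socket_mouth between -0.0665 and -0.0535 m and horizontal distance between post_100 and socket_mouth below 0.004 m and angle between post_100's own z axis and vertical below 0.06 rad and linear speed of post_100 below 0.01 m/s and distance of each of post_80, post_90, post_110 from where it was at the start of the episode below 0.03 m and angle between each of post_80, post_90, post_110's own z axis and vertical below 0.3 rad) or (z of post_110 in the frame of socket_mouth between -0.0765 and -0.0635 m and horizontal distance between post_110 and socket_mouth below 0.004 m and angle between post_110's own z axis and vertical below 0.06 rad and linear speed of post_110 below 0.01 m/s and distance of each of post_80, post_90, post_100 from where it was at the start of the episode below 0.03 m and angle between each of post_80, post_90, post_100's own z axis and vertical below 0.3 rad))); the robot touches nothing.
It fails at once if the depth rod pressed the block with more than 40 N (contact force between depth_rod and press_block above 40 N).
It fails at once if a guide post pressed the block with more than 40 N (contact force between any of post_80, post_90, post_100, post_110 and press_block above 40 N).
It fails at once if the depth rod was let go in the socket (z of depth_rod in the frame of socket_mouth below -0.008 m and horizontal distance between depth_rod and socket_mouth below 0.009 m and contact force between the fingers and depth_rod below 0.3 N).
It fails at once if a bystander was moved more than 30 mm (distance of any of wrench, screwdriver, bearing_race, bushing, cleaner, mug, grease_can from where it was at the start of the episode above 0.03 m).
It fails at once if the bottle, mug, can or bushing was tipped over (angle between any of cleaner, mug, grease_can, bushing's own z axis and vertical above 0.5 rad).
It also fails if it takes over 66 s, if anything falls off the work surface, if the arm or the gripper's body presses on something with over 40 N, if the wrist force passes 120 N, or if a joint passes its speed limit or range.

## Working session

There is one attempt and no reset: what is moved stays moved. The work goes in short steps, each a Python script; the robot and the scene stay as the last script left them, time stands still between calls to the robot, and variables do not carry over. Pictures are saved under pics/ and viewed, at most 10 in all, crops included, and the job is handed in when it is done.

```bash
ls; mkdir -p pics; python3 - <<'E'
from station import ctrl,get_state,vision,models
import cv2,numpy as np
s=get_state();print(s['time'],s['tcp_pos'],s['eef_rot'],s['width'],ctrl.pinch_z)
ims=[]
for c in ("side","top"):
    i,d=vision.grab_frame(c); cv2.imwrite(f'pics/{c}0.png',i); np.save(f'pics/{c}0.npy',d)
    ci=vision.camera_info(c);print(c,ci['mtx'].tolist() if hasattr(ci['mtx'],'tolist') else ci['mtx'],np.round(ci['R'],3).tolist(),ci['t'])
print(vision.camera_info('wrist'))
E
```

```text
pics
0.0 [ 0.24816048 -0.57308012  0.23043285] [-8.74617700e-04  9.79186731e-01  2.02959458e-01 -1.97334512e-04] 0.08529582380115375 -0.0187
side [[468.0963059040566, 0.0, 314.91112237145956], [0.0, 468.0963059040566, 238.41969171130063], [0.0, 0.0, 1.0]] [[-0.726, -0.688, 0.014], [-0.488, 0.5, -0.716], [0.485, -0.526, -0.698]] [0.43118101 0.34441313 0.6921583 ]
top [[574.7207502615845, 0.0, 315.6396962480125], [0.0, 574.7207502615845, 247.36609024989716], [0.0, 0.0, 1.0]] [[-0.002, -1.0, -0.023], [-0.992, 0.005, -0.122], [0.123, 0.023, -0.992]] [0.03972624 0.59542734 1.44825906]
{'mtx': array([[428.68304328,   0.        , 320.69044706],
       [  0.        , 428.68304328, 235.72481455],
       [  0.        ,   0.        ,   1.        ]]), 'hand_eye': array([[ 7.53518754e-04, -9.45475985e-01, -3.25690947e-01,
         8.49013478e-02],
       [ 9.99999694e-01,  6.43871100e-04,  4.44451595e-04,
        -3.62288177e-04],
       [-2.10515321e-04, -3.25691183e-01,  9.45476181e-01,
        -1.41431269e-01],
       [ 0.00000000e+00,  0.00000000e+00,  0.00000000e+00,
         1.00000000e+00]])}
```

View pics/side0.png

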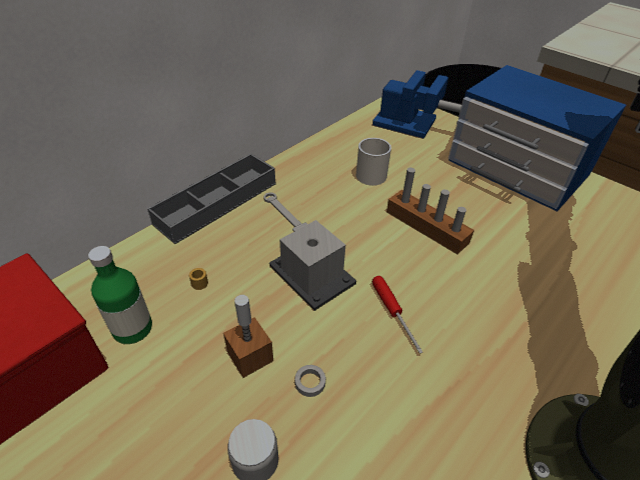

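View pics/top0.png

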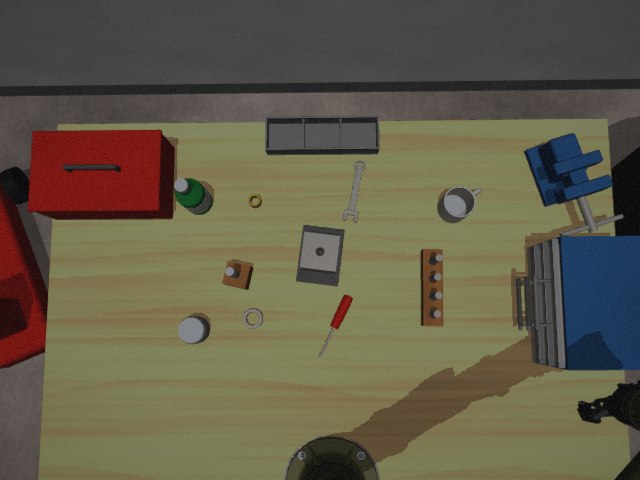

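```bash
cat > h.py <<'E'
from station import ctrl,get_state,vision,models,ticket
import cv2,numpy as np
from scipy.spatial.transform import Rotation as Rn
def cam(c):
    i=vision.camera_info(c); K=np.array(i['mtx'])
    if c=='wrist':
        s=get_state(); q=np.array(s['eef_rot']); T=np.eye(4); T[:3,:3]=Rn.from_quat(q[[1,2,3,0]]).as_matrix(); T[:3,3]=s['tcp_pos']
        M=np.linalg.inv(T@np.array(i['hand_eye'])); return K,M[:3,:3],M[:3,3]
    return K,np.array(i['R']),np.array(i['t'])
def cloud(d,C):
    K,R,t=C; v,u=np.mgrid[0:480,0:640]
    P=np.stack([(u-K[0,2])/K[0,0]*d,(v-K[1,2])/K[1,1]*d,d],-1)
    return (P-t)@R
def ray(px,z,C):  # pixel -> point at height z
    K,R,t=C; r=R.T@np.linalg.solve(K,[px[0],px[1],1.]); o=-R.T@t
    return o+r*(z-o[2])/r[2]
E
python3 - <<'E'
from h import *
for c in ('top','side'):
    C=cam(c); d=np.load(f'pics/{c}0.npy'); P=cloud(d,C)
    for n in ['press_block','rod_stand','post_rack','depth_rod','post_80','post_90','post_100','post_110','cleaner','mug','grease_can','bushing','bearing_race']:
        for m in models.masks_of(c,n)[:(4 if 'post_8' in n else 1)]:
            if m['p']<.3: continue
            Q=P[m['mask']&(d>0)]
            zt=np.percentile(Q[:,2],95); T=Q[Q[:,2]>zt-.008]
            print(c,n,round(m['p'],2),np.round(m['point']),'ztop',round(zt,3),'topc',np.round(T.mean(0),3),np.round(T.min(0),3),np.round(T.max(0),3))
E
```

```text
top press_block 0.91 [323. 256.] ztop 0.099 topc [0.578 0.027 0.096] [ 0.529 -0.022  0.091] [0.627 0.075 0.105]
top rod_stand 0.85 [241. 275.] ztop 0.066 topc [0.523 0.236 0.065] [0.49  0.206 0.058] [0.559 0.274 0.163]
top post_rack 0.6 [432. 287.] ztop 0.045 topc [ 0.488 -0.258  0.041] [ 0.396 -0.287  0.037] [ 0.587 -0.232  0.12 ]
top depth_rod 0.41 [234. 269.] ztop 0.164 topc [0.524 0.239 0.16 ] [0.516 0.23  0.156] [0.532 0.248 0.167]
top post_80 0.66 [433. 294.] ztop 0.117 topc [ 0.469 -0.259  0.115] [ 0.461 -0.267  0.11 ] [ 0.476 -0.251  0.12 ]
top post_80 0.58 [433. 310.] ztop 0.098 topc [ 0.424 -0.258  0.096] [ 0.416 -0.266  0.091] [ 0.431 -0.25   0.101]
top post_80 0.45 [436. 257.] ztop 0.128 topc [ 0.559 -0.261  0.125] [ 0.55 -0.27  0.12] [ 0.567 -0.253  0.131]
top post_80 0.42 [433. 278.] ztop 0.107 topc [ 0.514 -0.258  0.104] [ 0.508 -0.265  0.099] [ 0.521 -0.251  0.111]
top post_90 0.66 [433. 294.] ztop 0.117 topc [ 0.469 -0.259  0.115] [ 0.461 -0.267  0.11 ] [ 0.476 -0.251  0.12 ]
top post_100 0.66 [433. 294.] ztop 0.117 topc [ 0.469 -0.259  0.115] [ 0.461 -0.267  0.11 ] 
[... 1665 characters left out ...]
551 -0.268  0.117] [ 0.565 -0.252  0.127]
side post_110 0.78 [405. 187.] ztop 0.125 topc [ 0.558 -0.258  0.123] [ 0.551 -0.268  0.117] [ 0.565 -0.252  0.127]
side cleaner 0.62 [118. 302.] ztop 0.199 topc [0.723 0.351 0.199] [0.708 0.334 0.191] [0.743 0.366 0.202]
side mug 0.79 [371. 162.] ztop 0.089 topc [ 0.703 -0.321  0.087] [ 0.663 -0.365  0.081] [ 0.744 -0.283  0.093]
side grease_can 0.75 [256. 452.] ztop 0.072 topc [0.385 0.35  0.07 ] [0.354 0.318 0.064] [0.419 0.381 0.074]
side bushing 0.77 [199. 280.] ztop 0.031 topc [0.723 0.201 0.028] [0.707 0.183 0.023] [0.742 0.217 0.033]
side bearing_race 0.81 [312. 387.] ztop 0.018 topc [0.414 0.204 0.015] [0.389 0.177 0.01 ] [0.44  0.228 0.02 ]
```

The side view shows the rod in its stand at about (240,330), the block socket at (313,243) and four posts. Post tops by depth, from far to near in x, give 110, 90, 100, 80. The top view agrees: socket (320,251), rod top (232,271) and posts at column ~436. Next I take close looks with the wrist camera, all at one tool orientation so the hand-eye bias cancels.

```bash
cat >> h.py <<'E'
Q=[0,1,0,0]
def look(tag):
    ctrl.pause(.15); C=cam('wrist'); i,d=vision.grab_frame('wrist'); cv2.imwrite(f'pics/{tag}.png',i); np.savez(f'pics/{tag}.npz',d=d,K=C[0],R=C[1],t=C[2]); return i,d,C
def topdisc(d,C,z,c,rad,band=.006):  # centre of a flat disc top near c at height z
    P=cloud(d,C); m=(abs(P[...,2]-z)<band)&(np.hypot(P[...,0]-c[0],P[...,1]-c[1])<rad)&(d>0)
    zz=np.median(P[m][:,2]); v,u=np.nonzero(m)
    (a,b),r=cv2.minEnclosingCircle(np.stack([u,v],1).astype(np.float32))
    return P[m].mean(0),zz,ray((u.mean(),v.mean()),zz,C),m.sum()
E
python3 - <<'E'
from h import *
print(ctrl.ik([.49,-.258,.24],Q),ctrl.ik([.524,.24,.12],Q))
for tag,p in (('rack',[.49,-.258,.24]),('sock',[.578,.028,.215]),('rod',[.524,.24,.27])):
    ctrl.movep(p,Q); i,d,C=look(tag); s=get_state(); print(tag,s['time'],np.round(s['tcp_pos'],4),np.round(s['eef_rot'],4),np.round(s['contact_force'],2))
    if tag=='rack':
        for c,z in ((.559,.125),(.514,.105),(.469,.115),(.424,.095)): print(topdisc(d,C,z,(c,-.258),.016))
    if tag=='rod': print(topdisc(d,C,.16,(.524,.24),.02))
E
python3 - <<'E'
import cv2,numpy as np
cv2.imwrite('pics/m.png',np.hstack([cv2.resize(cv2.imread(f'pics/{t}.png'),(400,300)) for t in('sock','rod')]))
E
```

```text
[ 0.60453724  0.38988776 -0.239544    1.67673574  0.10203613  1.08719855
 -1.23600684] [-0.12062692  0.58513205 -0.55426439  1.77817569  0.38416555  0.8876932
 -2.41763203]
rack 3.075 [ 0.4895 -0.2591  0.2399] [ 1.e-04  1.e+00 -9.e-04 -1.e-04] [-0.55  0.1  -0.63]
(array([ 0.56134574, -0.26150163,  0.1238252 ]), np.float64(0.12382101730240844), array([ 0.56137021, -0.26150241,  0.12382102]), np.int64(755))
(array([ 0.51673839, -0.26069265,  0.10366237]), np.float64(0.10375406168881962), array([ 0.51677819, -0.26069131,  0.10375406]), np.int64(590))
(array([ 0.47207853, -0.25979284,  0.1136173 ]), np.float64(0.11375126095512945), array([ 0.47214975, -0.25979248,  0.11375126]), np.int64(565))
(array([ 0.42739488, -0.25886501,  0.09347082]), np.float64(0.09365059910119408), array([ 0.42750403, -0.25886485,  0.0936506 ]), np.int64(448))
sock 4.425 [0.5781 0.0262 0.2151] [ 3.0e-04  1.0e+00 -1.4e-03  1.0e-04] [-0.89  0.89 -0.21]
rod 5.525 [0.5248 0.2379 0.2695] [ 5.0e-04  1.0e+00 -1.6e-03 -3.0e-04] [0.16 0.17 0.27]
(array([0.52820523, 0.23965255, 0.15854463]), np.float64(0.15867011241644174), array([0.52827696, 0.23965222, 0.15867011]), np.int64(944))
```

View pics/m.png

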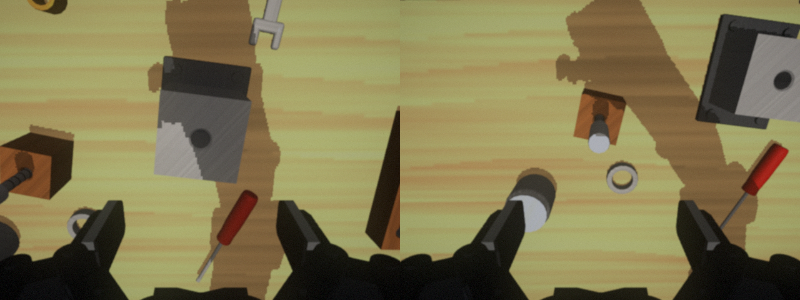

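View pics/rack.png

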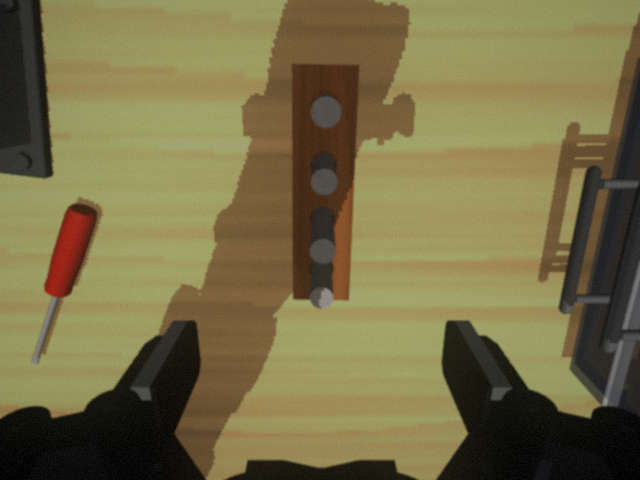

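The wrist views show the socket mouth at about (320,221), full-frame pixels, and the rod top at (317,229). The rack posts are at rows 111, 182, 251 and 297, and the depth heights confirm 110, 90, 100, 80. Next I fit the socket rim from the depth hole, check the rod's lean and grasp the rod.

```bash
python3 - <<'E'
from h import *
f=np.load('pics/sock.npz'); C=(f['K'],f['R'],f['t']); d=f['d']; P=cloud(d,C); i=cv2.imread('pics/sock.png')
u0,v0=320,221; w=25
zt=np.median(P[v0-40:v0+40,u0-40:u0+40,2]); print('block top z',zt)
m=np.zeros((480,640),np.uint8); m[v0-w:v0+w,u0-w:u0+w]=(P[v0-w:v0+w,u0-w:u0+w,2]<zt-.004)
print('hole px',m.sum())
def fit(m,n):
    cs,_=cv2.findContours(m,cv2.RETR_EXTERNAL,cv2.CHAIN_APPROX_NONE)
    c=max(cs,key=cv2.contourArea); M=cv2.moments(c); p=(M['m10']/M['m00'],M['m01']/M['m00'])
    e=cv2.fitEllipse(c); print(n,p,e,ray(p,zt,C),'diam',e[1][0]*np.linalg.norm(C[1]@ray(p,zt,C)+C[2])/C[0][0,0])
if m.sum()>50: fit(m,'depth')
g=cv2.cvtColor(i,cv2.COLOR_BGR2GRAY); print(g[221,290:350:3])
f=np.load('pics/rod.npz'); C=(f['K'],f['R'],f['t']); P=cloud(f['d'],C)
# handle/shaft cross-sections as seen from above stand: camera sees +x side
for z in (.07,.08,.09,.1,.115,.125,.135,.145,.155):
    k=(abs(P[...,2]-z)<.004)&(np.hypot(P[...,0]-.525,P[...,1]-.24)<.03); q=P[k]
    if len(q)>3: print(z,len(q),np.round([q[:,0].max(),(q[:,1].min()+q[:,1].max())/2],4))
E
```

```text
block top z 0.09368103846651368
hole px 703
depth (320.1864449483497, 221.02670697908792) ((320.1773681640625, 221.0286102294922), (28.024751663208008, 30.145505905151367), 88.07611083984375) [0.58224198 0.02663898 0.09368104] diam 0.017972803684495314
[153 157 153 153 116  65  48  47  47  52  49  46  50  42  48  49  71  85
  84  85]
0.07 31 [0.5334 0.24  ]
0.08 27 [0.5334 0.2399]
0.115 83 [0.5382 0.2398]
0.125 81 [0.5383 0.2395]
0.135 91 [0.5384 0.2396]
0.145 105 [0.5383 0.2397]
0.155 672 [0.5386 0.2396]
```

```bash
cat >> h.py <<'E'
def st(tag=''):
    s=get_state(); print(tag,round(s['time'],2),'tcp',np.round(s['tcp_pos'],4),'F',np.round(s['contact_force'],2),'M',np.round(s['wrist_torque'],2),'w',round(s['width'],4),'g',np.round(s['gripper_force'],1)); return s
E
python3 - <<'E'
from h import *
ctrl.movel([.5255,.2397,.117],max_speed=.2); st('down'); ctrl.pause(.1); st('settled')
ctrl.close_gripper(50); st('grip')
p=np.array(get_state()['tcp_pos']); np.save('grip_rod.npy',p)
ctrl.movel(p+[0,0,.115],max_speed=.2); st('up')
ctrl.movel(p+[.0547,-.2130,.115],max_speed=.25); st('over'); ctrl.pause(.2); st('over2')
i,d=vision.grab_frame('side'); cv2.imwrite('pics/over.png',cv2.resize(i[150:350,200:450],(750,600),interpolation=cv2.INTER_CUBIC))
E
```

```text
down 6.44 tcp [0.5261 0.24   0.1179] F [-0.46  0.34  0.81] M [-0.01 -0.03  0.02] w 0.0852 g 0.0
settled 6.54 tcp [0.5263 0.2401 0.1184] F [-0.05  0.57  0.98] M [-0.   -0.02  0.08] w 0.0854 g 0.0
grip 7.15 tcp [0.5256 0.2396 0.1172] F [-0.62  0.01  3.01] M [-0.24  0.07  0.03] w 0.0208 g 48.8
up 7.88 tcp [0.525  0.2392 0.2311] F [-0.36 -0.01 -1.85] M [-0.01 -0.01  0.01] w 0.0211 g 49.1
over 8.91 tcp [0.5798 0.0286 0.2319] F [-0.64  0.24 -1.23] M [0.05 0.02 0.03] w 0.0205 g 49.1
over2 9.11 tcp [0.5801 0.0284 0.2324] F [-0.23  0.61 -1.79] M [-0.01 -0.03  0.01] w 0.0208 g 49.1
```

View pics/over.png

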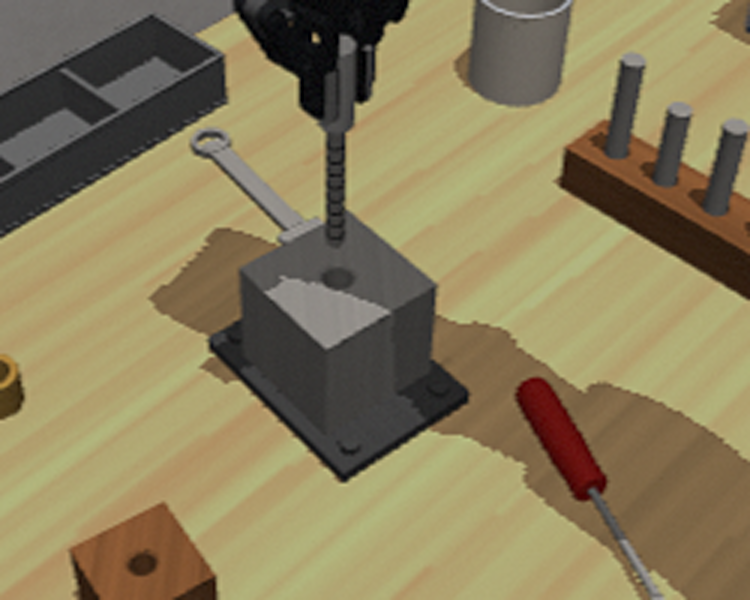

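The side view shows the rod hanging vertically, with its tip at crop (336,240) right above the mouth at (338,279). I'll do a guarded descent.

```bash
cat >> h.py <<'E'
def avg(n=5):
    a=[]
    for _ in range(n): s=get_state(); a.append(np.r_[s['tcp_pos'],s['contact_force'],s['wrist_torque']]); ctrl.pause(.015)
    return np.mean(a,0)
def descend(xy,z0,z1,step,base,lim,lat=6,speed=.04,verbose=True):
    z=z0
    while z>z1+1e-6:
        z=max(z-step,z1); ctrl.movel([xy[0],xy[1],z],max_speed=speed); a=avg(3); f=a[3:6]-base
        if verbose: print(round(get_state()['time'],2),'zc',round(z,4),'zm',round(a[2],4),'dF',np.round(f,2),'M',np.round(a[6:],2))
        if f[2]>lim or np.hypot(*f[:2])>lat: return z,f
    return z,None
E
python3 - <<'E'
from h import *
p=np.load('grip_rod.npy'); xy=p[:2]+[.0547,-.2130]
b=avg(8); print(b.round(4)); base=b[3:6]
off=.107 # tcp z - tip z
z,f=descend(xy,.232,.098+off,.03,base,4,speed=.1)
if f is None: z,f=descend(xy,z,.062+off,.009,base,4,speed=.06)
if f is None: z,f=descend(xy,z,.054+off,.0015,base,3)
print(z-off-.095,f)
E
```

```text
[ 0.5802  0.0277  0.2323  0.0808 -0.0724 -1.1593 -0.0149 -0.0035 -0.0032]
9.77 zc 0.205 zm 0.205 dF [0.21 0.61 0.44] M [ 0.   -0.02  0.01]
10.12 zc 0.196 zm 0.1958 dF [-0.17 -0.47  0.24] M [ 0.   -0.03  0.03]
10.47 zc 0.187 zm 0.1866 dF [-0.33  0.13 -0.3 ] M [ 0.   -0.02 -0.  ]
10.82 zc 0.178 zm 0.1775 dF [0.02 0.38 0.26] M [ 0.02 -0.02  0.02]
11.17 zc 0.169 zm 0.1686 dF [-0.28  0.52  0.06] M [ 0.01 -0.03 -0.01]
11.47 zc 0.1675 zm 0.1675 dF [-0.17  0.15  0.21] M [ 0.   -0.01 -0.01]
11.77 zc 0.166 zm 0.1659 dF [-0.12  0.03  0.6 ] M [-0.03  0.02 -0.02]
12.07 zc 0.1645 zm 0.1644 dF [ 0.04 -0.16 -0.46] M [ 0.01 -0.   -0.02]
12.37 zc 0.163 zm 0.1629 dF [-0.48  0.37 -0.42] M [ 0.    0.01 -0.01]
12.67 zc 0.1615 zm 0.1614 dF [-0.17  0.23 -0.19] M [0.03 0.   0.03]
12.97 zc 0.161 zm 0.161 dF [0.1  0.19 0.07] M [-0.01 -0.02  0.01]
-0.040999999999999995 None
```

```bash
python3 - <<'E'
from h import *
p=np.load('grip_rod.npy'); xy=p[:2]+[.0547,-.2130]; off=.107
base=np.array([0,.1,-1.15])
z,f=descend(xy,.161,.0185+off,.0015,base,2.5,verbose=False)
a=avg(6); print('stop',z,'depth cmd',.095-(z-off),'depth meas',.095-(a[2]-off),f,a.round(4)); st()
if f is not None and a[5]-base[2]<12:
    ctrl.movel([*xy,z-.0008],max_speed=.02); ctrl.pause(.1); a=avg(6); print(a.round(4)); st()
E
```

```text
stop 0.143 depth cmd 0.05900000000000001 depth meas 0.05809822827565993 [-1.06785435 -0.33084854  6.44913898] [ 0.5808  0.0267  0.1439 -0.9638 -0.3526  5.2202 -0.0467  0.3248  0.0088]
 16.67 tcp [0.5808 0.0267 0.1439] F [-1.49 -0.17  5.5 ] M [-0.01  0.35 -0.01] w 0.0211 g 49.7
[ 5.81200e-01  2.67000e-02  1.43800e-01 -1.72900e+00 -3.60500e-01
  1.02398e+01 -9.11000e-02  5.93100e-01  5.80000e-03]
 17.12 tcp [0.5812 0.0267 0.1438] F [-2.   -0.04 10.15] M [-0.09  0.56 -0.03] w 0.0207 g 50.2
```

Contact comes at a depth of about 58.3 mm, so post_100 will stand about 41.7 mm high, against 31.7 mm for post_90. I'll lift out and stand the rod back.

```bash
python3 - <<'E'
from h import *
p=np.load('grip_rod.npy'); xy=p[:2]+[.0547,-.2130]
ctrl.movel([*xy,.222],max_speed=.15); st('out')
g=np.array([.5255,.2397]); ctrl.movel([*g,.190],max_speed=.25); ctrl.pause(.15); b=avg(6); print(b.round(4)); base=b[3:6]
z,f=descend(g,.190,.172,.02,base,4,speed=.08)
if f is None: z,f=descend(g,z,.1175,.011,base,4,speed=.08)
print(z,f)
E
```

```text
out 17.8 tcp [0.5798 0.0265 0.2211] F [-0.18  0.61 -1.88] M [ 0.03 -0.04 -0.04] w 0.0208 g 49.1
[ 0.5262  0.2381  0.1901  0.13    0.1453 -0.9596 -0.0056  0.0066  0.0072]
19.52 zc 0.172 zm 0.1717 dF [ 0.25  0.06 -0.08] M [ 0.03 -0.03 -0.02]
19.85 zc 0.161 zm 0.1608 dF [-0.39 -0.4   0.07] M [ 0.05 -0.03  0.03]
20.18 zc 0.15 zm 0.1498 dF [-0.09 -0.01 -0.1 ] M [ 0.02 -0.01  0.02]
20.52 zc 0.139 zm 0.1388 dF [-0.17 -0.65  0.01] M [ 0.02 -0.02 -0.01]
20.85 zc 0.128 zm 0.1278 dF [ 0.33  0.12 -0.09] M [ 0.01 -0.02  0.  ]
21.18 zc 0.1175 zm 0.1174 dF [ 0.37 -0.65 -0.36] M [-0.01  0.03 -0.  ]
0.1175 None
```

```bash
python3 - <<'E'
from h import *
ctrl.ungrasp(); st('rel'); ctrl.movel([.5255,.2397,.215],max_speed=.2)
i,d=vision.grab_frame('side'); C=cam('side')
ctrl.movel([.4705,-.2595,.19],max_speed=.3)
ctrl.pause(.1); ctrl.movel([.4705,-.2595,.0835],max_speed=.12); st('at post')
ctrl.close_gripper(50); ctrl.pause(.1); b=avg(4); print(b.round(4)); np.save('grip_post.npy',b[:3]); st('grip')
cv2.imwrite('pics/ret.png',cv2.resize(i[260:400,180:320],(560,560)))
P=cloud(d,C); k=(P[...,2]>.14)&(P[...,2]<.17)&(np.hypot(P[...,0]-.524,P[...,1]-.24)<.03)
q=P[k]; print('rod top z',np.percentile(q[:,2],95),q[q[:,2]>.154].mean(0))
E
```

```text
rel 21.82 tcp [0.5255 0.2397 0.1175] F [-0.24 -0.06  0.83] M [ 0.01 -0.01 -0.05] w 0.0858 g 0.0
at post 25.48 tcp [ 0.4709 -0.2597  0.0841] F [-0.47  0.64  0.33] M [-0.03  0.03 -0.02] w 0.0855 g 0.0
[ 4.7070e-01 -2.5970e-01  8.3800e-02 -7.6630e-01 -2.3380e-01  4.0156e+00
 -1.1380e-01  1.1160e-01 -2.9000e-03]
grip 26.27 tcp [ 0.4706 -0.2597  0.0837] F [-1.07  0.01  4.01] M [-0.08  0.16  0.  ] w 0.0166 g 48.8
rod top z 0.16100675224130018 [0.52410557 0.24000187 0.15916848]
```

View pics/ret.png

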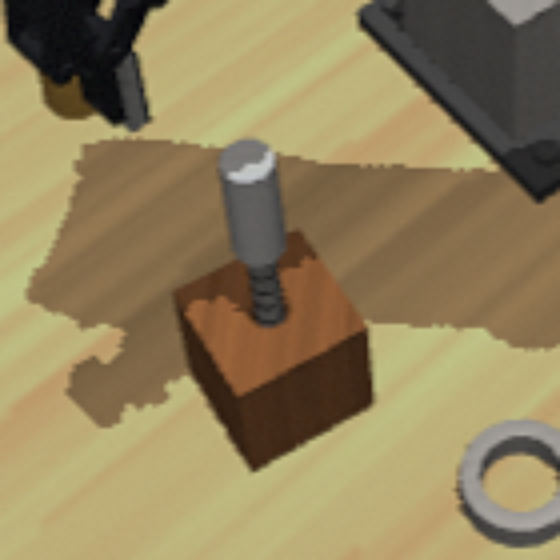

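The rod stands upright in its stand again, with its handle at crop (252,205) and top z 0.161. Now I'll take post_100 to the socket.

```bash
python3 - <<'E'
from h import *
g=np.load('grip_post.npy'); t=g[:2]+[.1101,.2864]; print(t)
ctrl.movel([.4705,-.2595,.2],max_speed=.2); ctrl.movel([*t,.19],max_speed=.25); ctrl.pause(.2); b=avg(8); print(b.round(4)); base=b[3:6]; np.save('base.npy',base)
z,f=descend(t,.19,.168,.03,base,4,speed=.1)
if f is None: z,f=descend(t,z,.154,.002,base,4)
i,d=vision.grab_frame('side'); cv2.imwrite('pics/ins.png',cv2.resize(i[150:300,230:400],(680,600),interpolation=cv2.INTER_CUBIC))
E
```

```text
[0.58077713 0.02671562]
[ 0.5807  0.0257  0.1901  0.0701  0.0473 -2.1098 -0.0026 -0.0047  0.0035]
29.13 zc 0.168 zm 0.1678 dF [-0.06  0.19  0.44] M [ 0.01  0.01 -0.01]
29.43 zc 0.166 zm 0.1663 dF [-0.29 -0.05  0.16] M [-0.   -0.03 -0.01]
29.73 zc 0.164 zm 0.1639 dF [-0.18 -0.12  0.13] M [-0.    0.02 -0.01]
30.03 zc 0.162 zm 0.1618 dF [0.29 0.12 0.29] M [0.01 0.02 0.  ]
30.33 zc 0.16 zm 0.1599 dF [-0.11 -0.12  0.45] M [ 0.    0.   -0.01]
30.63 zc 0.158 zm 0.1579 dF [-0.23  0.28  0.49] M [ 0.02  0.01 -0.  ]
30.93 zc 0.156 zm 0.1559 dF [0.16 0.14 0.38] M [ 0.01 -0.02 -0.02]
31.23 zc 0.154 zm 0.1539 dF [ 0.02 -0.3   0.94] M [ 0.   -0.02 -0.02]
```

View pics/ins.png

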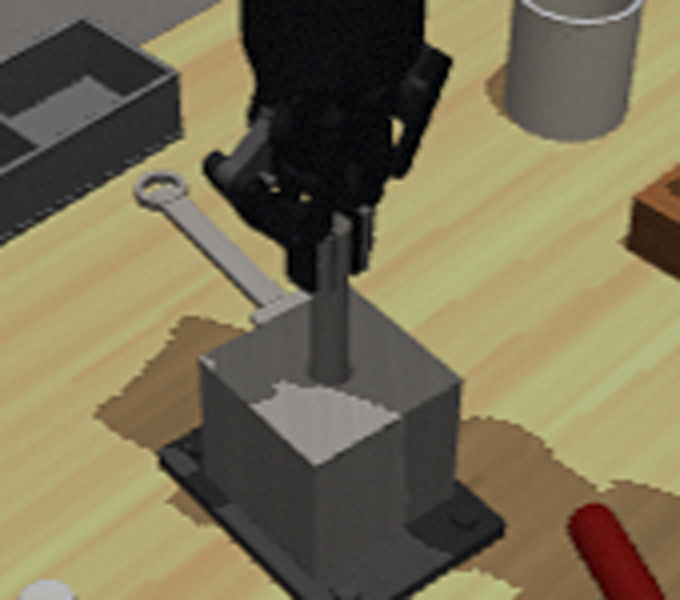

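The post is about 10 mm into the socket mouth, at crop (332,375), with no side force. I'll keep lowering.

```bash
python3 - <<'E'
from h import *
g=np.load('grip_post.npy'); t=g[:2]+[.1101,.2864]; base=np.load('base.npy')
z,f=descend(t,.154,.114,.004,base,5,lat=5,speed=.05)
if f is None: z,f=descend(t,z,.1015,.001,base,3.5,lat=6)
print(z,f)
E
```

```text
31.58 zc 0.15 zm 0.1497 dF [0.05 0.3  0.43] M [ 0.01 -0.05 -0.02]
31.88 zc 0.146 zm 0.1457 dF [-0.28 -0.39  0.28] M [ 0.01 -0.01  0.04]
32.18 zc 0.142 zm 0.1417 dF [-0.28 -0.19  0.47] M [-0.01  0.02 -0.02]
32.48 zc 0.138 zm 0.1377 dF [-0.06 -0.19  0.64] M [ 0.04 -0.02  0.  ]
32.78 zc 0.134 zm 0.1337 dF [ 0.28 -0.11  0.18] M [ 0.01 -0.01 -0.02]
33.08 zc 0.13 zm 0.1297 dF [0.61 0.34 0.33] M [-0.02 -0.02  0.02]
33.38 zc 0.126 zm 0.1257 dF [-0.55 -0.25  0.52] M [ 0.01 -0.02  0.01]
33.68 zc 0.122 zm 0.1217 dF [ 0.3   0.2  -0.13] M [ 0.01 -0.   -0.  ]
33.98 zc 0.118 zm 0.1177 dF [-0.22 -0.47  0.59] M [ 0.01 -0.02  0.  ]
34.28 zc 0.114 zm 0.1137 dF [-0.44 -0.07  0.48] M [ 0.03  0.02 -0.01]
34.58 zc 0.113 zm 0.113 dF [-0.35  0.29  0.18] M [ 0.   -0.01 -0.01]
34.88 zc 0.112 zm 0.112 dF [-0.1   0.07  0.23] M [-0.02 -0.   -0.  ]
35.18 zc 0.111 zm 0.1109 dF [-0.05  0.03  0.1 ] M [0.01 0.01 0.02]
35.48 zc 0.11 zm 0.1099 dF [-0.58 -0.41 -0.14] M [ 0.   -0.02  0.02]
35.78 zc 0.109 zm 0.1089 dF [-0.33 -0.21  0.36] M [-0.01  0.02 -0.02]
36.08 zc 0.108 zm 0.1079 dF [ 0.11 -0.35  0.7 ] M [-0.02 -0.    0.01]
36.38 zc 0.107 zm 0.1069 dF [-0.44 -0.08  0.22] M [-0.01 -0.01  0.01]
36.68 zc 0.106 zm 0.1059 dF [-0.   -0.17  0.47] M [-0.01  0.01 -0.01]
36.98 zc 0.105 zm 0.1055 dF [-0.89 -0.16  5.86] M [-0.06  0.21 -0.04]
0.105 [-0.89099489 -0.16144282  5.85996989]
```

The post touched bottom exactly where predicted (0.1055). I'll release, retreat and check.

```bash
python3 - <<'E'
from h import *
ctrl.ungrasp(); s=get_state(); x,y=s['tcp_pos'][:2]
ctrl.movel([x,y,.24],max_speed=.15); ctrl.pause(.2)
i,d,C=look('fin'); print('wrist post top',topdisc(d,C,.134,(.582,.027),.016))
i,d=vision.grab_frame('top'); print('top cam',topdisc(d,cam('top'),.138,(.578,.028),.016))
st(); i,d=vision.grab_frame('side'); cv2.imwrite('pics/fin_side.png',i)
E
```

```text
wrist post top (array([0.58288314, 0.02686661, 0.13504178]), np.float64(0.13543138360529636), array([0.5830306 , 0.02686688, 0.13543138]), np.int64(726))
top cam (array([nan, nan, nan]), np.float64(nan), array([nan, nan, nan]), np.int64(0))
 39.16 tcp [0.5807 0.0267 0.2398] F [ 0.21  0.2  -0.08] M [-0.02 -0.02 -0.01] w 0.0856 g 0.0
  return _methods._mean(a, axis=axis, dtype=dtype,
  ret = ret.dtype.type(ret / rcount)
h.py:24: RuntimeWarning: Mean of empty slice.
  return P[m].mean(0),zz,ray((u.mean(),v.mean()),zz,C),m.sum()
  ret = um.true_divide(
```

View pics/fin_side.png

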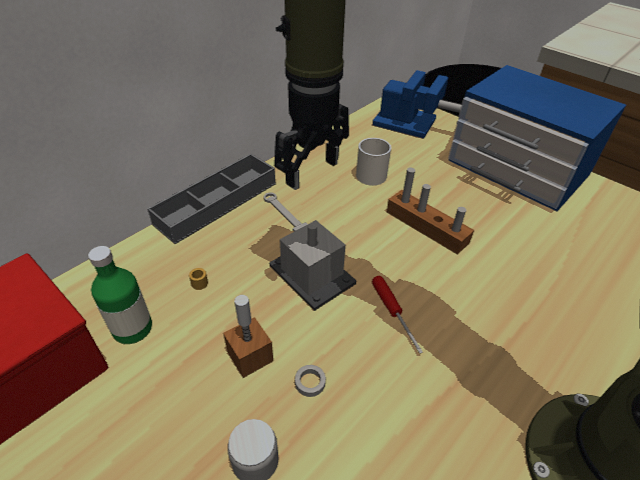

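The post stands upright in the block at (313,237), its top about 41.7 mm above the face. The rod is in its stand at (243,315), the other three posts are in place, and nothing else has moved.

```bash
python3 -c "
from station import ticket; print(ticket.close_job())"
```

```text
the job is handed in; nothing more can be done
None
```

I felt the socket bottom at about 58 mm, stood the rod back in its stand, fitted post_100 (about 41.7 mm above the block's top face), and handed the job in; no verdict came back.

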